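Find the sound clamp slot with a feeler blade

TASK

Take the feeler blade out of its stand and feel with it which of the four slots in the metal clamp block has a sound spring: in that slot the blade drags lightly, in two it slides loosely and one is so stiff that the blade would have to be forced. Leave the blade standing in the lightly dragging slot, pushed fully home with its collar down on the block, and let go of it; never jam the blade hard against the block, and leave the beaker, the dropper bottle and the white tub undisturbed.

Things in the scene. Friction and masses are not known exactly. Their poses are not given: they have to be found in the camera images.
- block: Fixed grey-painted metal clamp block 54 x 180 x 66 mm (x, y, z), flanged foot 90 mm in x. Origin: centre of its underside; z up, y along its row of four slots at y = -60, -20, 20, 60 mm. Each slot: 30 mm wide (x), 8 mm thick (y), 60 mm deep, mouth bevelled to 17 mm (y). A hidden sprung pad presses a blade in the slot toward -y: 5 N in the light slot, over 20 N in the stiff one, 0.5 N in the two loose ones
- slot_1 (a point): Centre of the mouth of slot 1, level with the block's top, 66 mm above the worktop, at y = -60 mm in the block's frame. In every slot the pad lies on the +y side and stands out to 2 mm past the slot's middle plane; a blade meets it about 23 mm below the top and is on its full face from 31 mm. Pushing the pad aside takes up to 15 N downward in the light slot, over 25 N in the stiff one; then the drag is friction of the pad force.
- slot_2 (a point): Centre of the mouth of slot 2, level with the block's top, 66 mm above the worktop, at y = -20 mm in the block's frame. Built like slot 1; which slot is which varies unseen.
- slot_3 (a point): Centre of the mouth of slot 3, level with the block's top, 66 mm above the worktop, at y = 20 mm in the block's frame. Built like slot 1; which slot is which varies unseen.
- slot_4 (a point): Centre of the mouth of slot 4, level with the block's top, 66 mm above the worktop, at y = 60 mm in the block's frame. Built like slot 1; which slot is which varies unseen.
- blade_handle (a point): Centre of the black handle (26 x 16 x 48 mm in x, y, z) of the loose 90 g feeler blade, upright in the stand at first. Below: a dark collar 40 x 28 x 5 mm, its underside 29 mm below this point, then the steel blade, 18 mm wide (x), 4 mm thick (y), 55 mm long, nose 14 x 2 mm. z points up. Fully home in a slot the collar lies on the block and this point is 95 mm above the worktop
- blade_tip (a point): Middle of the lower end of the blade, 84 mm below the handle's centre along its z; 11 mm above the worktop when fully home
- stand: Fixed grey plastic stand, base 60 x 60 mm, post 44 x 34 mm, 60 mm high, that holds the blade upright in a loose slot 26 x 7 mm with the collar resting on its top; origin at the centre of its underside; the slot is thin along its y
- beaker: Glass beaker, 45 mm across, 58 mm high, a bystander; origin at the centre of its underside
- dropper_bottle: Amber dropper bottle with a red rubber top, 38 mm across, 111 mm high, a bystander; origin at the centre of its underside
- bin: White round tub of crumpled caps, 56 mm across, 50 mm high, a bystander; origin at the centre of its underside

How it is judged (in metres and radians):
At the end, for the whole second after the job is handed in: The blade stands at rest and upright (within 7 degrees) in a slot, home (tip within 3.5 mm of its lowest position and 8 mm of the slot's centre), let go, and is pressed on the block with a contact force of 2.5 to 17 N in all, which only the lightly dragging slot does ((horizontal distance between blade_tip and slot_1 below 0.008 m or horizontal distance between blade_tip and slot_2 below 0.008 m or horizontal distance between blade_tip and slot_3 below 0.008 m or horizontal distance between blade_tip and slot_4 below 0.008 m) and z of blade_tip in the frame of block below 0.0145 m and angle between blade_tip's own z axis and vertical below 0.12 rad and contact force between blade and block between 2.5 and 17 N and linear speed of blade below 0.02 m/s); the robot touches nothing.
It fails at once if the blade is jammed against the block with more than 30 N (contact force between blade and block above 30 N).
It fails at once if the beaker is pushed more than 30 mm (distance of beaker from where it was at the start of the episode above 0.03 m).
It fails at once if the dropper bottle is pushed more than 30 mm (distance of dropper_bottle from where it was at the start of the episode above 0.03 m).
It fails at once if the white tub is pushed more than 30 mm (distance of bin from where it was at the start of the episode above 0.03 m).
It also fails if it takes over 72 s, if anything falls off the work surface, if the arm or the gripper's body presses on something with over 40 N, if the wrist force passes 120 N, or if a joint passes its speed limit or range.

ROBOT

A 6-joint arm with a two-finger parallel gripper is mounted at the origin on a cart in front of the work surface, level with it; the furniture and walls round the work are solid. World frame = base frame: x ahead of the robot, y to its left, z up, the work surface at z = 0. Lengths are in mm, angles in degrees, forces in N, time in s.
With the tool pointing down it reaches from about 300 to 850 mm from the base axis. Payload 4.2 kg.
Tool frame: the origin (TCP) lies at the very end of the fingers, on their centre line; the grasp point (between the pads) lies 19 mm behind it (env.grasp_offset is the distance from the TCP to the grasp point, in mm); z points along the fingers, y is the line along which they close (so a half turn about z gives the same grasp; the last joint's range is limited). The gripper opens to 91 mm and grips with 3 to 60 N. Pads are 32 mm wide; open, the fingers measure 118 mm over their backs; the gripper's body (76 mm by 178 mm) begins 60 mm behind the grasp point.
Start: joints at [-65.546, 18.312, 89.639, -0, 72.044, -1.146], TCP at [248.452, -518.57, 213.976] pointing down, gripper open.
Joint ranges: [-177.97, 177.97], [-48.28, 115.42], [12.27, 149.76], [-77.06, 257.06], [2.81, 150.46], [-146.56, 146.56]. Speed limits (degrees/s): [147.25, 147.25, 180, 180, 180, 180].

INTERFACE

Orientations are given as [roll, pitch, yaw] about the fixed x, y, z axes, in that order (R = Rz(yaw) Ry(pitch) Rx(roll)).
In Python, from workcell import env gives the robot as it stands. The module is installed in compiled form; this text tells all that it offers.
- The arm moves only by the tool send_rows, never from a script. Its argument "motion" is a list of rows, each an object of numbers: "tx", "ty", "tz": the shift along the tool's x, y, z in units of 500 mm (1.0 is 500 mm); "rx", "ry", "rz": the turn, a rotation vector about the tool's x, y, z in units of 30 degrees (1.0 is 30 degrees); "gripper": the closure, from -1 (fully open) to 1 (shut). In form: [{"tx": .., "ty": .., "tz": .., "rx": .., "ry": .., "rz": .., "gripper": ..}, ...]. A call has 1 to 12 rows; each row shifts and turns the commanded pose from where the row before left it, along the tool's axes as they then stand; what a row does not reach is not made up. A row lasts 1/8 s, in which the tool goes at most 62.5 mm and 10.7 degrees, less where a joint would pass 70% of its speed; a pose out of reach is approached as far as the arm can. A call with a number of a shift or a turn outside -1 to 1 is refused whole. A call with a gripper value outside its range is refused whole. The fingers move at their own pace and stop on an object; "grip_force" is the grip in N (left out, the last holds). Time passes only in rows, so rows that do not move let the fingers close. It gives the time, the measured TCP pose, the force, the opening and the grip force at its end, in the units of the state.
- env.state(): the state, without advancing time (a new reading comes with each control period).
- env.grab_frame(name): name is "side" or "top" or "wrist"; returns a dict with "frame" (420x560x3 uint8, red, green, blue), "vertical_fov" (degrees; the focal length in pixels is half the picture's height over the tangent of half this angle, whatever the lens; pixels are square), "cx", "cy" (the principal point, pixels), "k1" (the pictures are not rectified: a ray, as slopes to the right and down, at radius r is drawn at 1 + k1 r^2 times it, then the intrinsics apply), "rvec" (rotation vector, rad) and "tvec" (3), from world to camera coordinates, as OpenCV has them; the wrist camera has in their place "T_tool_cam" (4x4, takes a point from camera to tool coordinates, whose origin is the TCP and whose axes are the flange's). Camera axes: x right, y down, z forward; pixel columns grow to the right and rows downward; lengths in mm; the calibration is good to about 2 mm. A picture is of the moment at which its call begins: read the wrist's pose just before it. There is no depth.
- env.job_done(): hands the job in; it is judged then, once.
The state is a dict: "time_s": time; "qpos": joint angles; "qvel": joint speeds; "effort": joint torques, N m; "ee_pos": TCP position; "ee_rot": TCP orientation; "force": force on the tool from outside, world axes, zero at the start; "torque": the same for the moment, N m; "gripper_width": finger opening in mm; "gripper_force": force on a finger pad.
Only numpy, scipy, OpenCV 4.12 (cv2) and the standard library are available. Lean on these libraries where they do the work, as an engineer would, in place of code of your own. Each camera call takes 0.05 s, during which the arm holds its last target. There are 200 camera calls.

## Working session

There is one attempt and no reset: what is moved stays moved. The work goes in short steps, Python scripts to look and compute and a tool call to move; the robot and the scene stay as the last step left them, time stands still between calls to the robot, and variables do not carry over. Pictures are saved under pics/ and viewed, at most 10 in all, crops included, and the job is handed in when it is done.

Besides the shell and the picture viewer there is one more tool, called after "Emit:" in YAML: its name, and indented under it one key for each argument. send_rows: Moves the arm, as the interface text tells. Shifts and turns lie within -1 to 1; 1 stands for 500 mm of shift or 30 degrees of turn. Its arguments: {"type":"object","properties":{"motion":{"type":"array"},"grip_force":{"type":"number"}},"required":["motion"]}

```bash
mkdir -p pics; cat > h.py <<'E'
import numpy as np, cv2
from workcell import env
from scipy.spatial.transform import Rotation as R
def cam(name):
    s=env.state(); f=env.grab_frame(name); im=f["frame"]; h=im.shape[0]
    fl=h/2/np.tan(np.radians(f["vertical_fov"])/2)
    if name=="wrist":
        T=np.array(f["T_tool_cam"]); Rt=R.from_euler('xyz',s["ee_rot"],degrees=True).as_matrix()
        Rc=Rt@T[:3,:3]; C=Rt@T[:3,3]+np.array(s["ee_pos"])
    else:
        Rw=R.from_rotvec(np.ravel(f["rvec"])).as_matrix(); Rc=Rw.T; C=-Rc@np.ravel(f["tvec"])
    return dict(im=im,f=fl,cx=f["cx"],cy=f["cy"],k1=f["k1"],R=Rc,C=C)
def ray(c,u,v):
    x=(u-c["cx"])/c["f"]; y=(v-c["cy"])/c["f"]; a,b=x,y
    for _ in range(20):
        k=1+c["k1"]*(a*a+b*b); a,b=x/k,y/k
    return c["R"]@np.array([a,b,1.])
def onz(c,u,v,z):
    d=ray(c,u,v); return c["C"]+d*(z-c["C"][2])/d[2]
def proj(c,p):
    q=c["R"].T@(np.array(p,float)-c["C"]); a,b=q[:2]/q[2]; k=1+c["k1"]*(a*a+b*b)
    return np.array([c["cx"]+c["f"]*a*k, c["cy"]+c["f"]*b*k])
def save(c,n): cv2.imwrite(f"pics/{n}.png",c["im"][:,:,::-1])
E
python3 - <<'E'
from h import *
print(env.state())
a=cam("top");b=cam("side")
for c in(a,b):print(c["C"],c["R"][:,2],c["f"],c["k1"])
cv2.imwrite("pics/a.png",np.hstack([a["im"],b["im"]])[:,:,::-1])
save(a,"top");save(b,"side")
E
```

```text
{'time_s': 0.0, 'qpos': array([-6.55461042e+01,  1.83500825e+01,  8.97072748e+01,  3.83030485e-04,
        7.20439880e+01, -1.14633168e+00]), 'qvel': array([-0.04563133,  0.01953134, -0.05029847,  0.07271471,  0.01216202,
        0.01456217]), 'effort': array([-1.12291909e-03, -4.12459660e+01, -2.31970203e+01,  7.24704308e-02,
        4.57007205e-02, -1.47504184e-04]), 'ee_pos': array([ 248.2363149 , -518.0829023 ,  213.13002583]), 'ee_rot': array([-1.79898682e+02, -2.39159847e-03,  2.56001069e+01]), 'force': array([-0.45887861, -0.04199282,  0.31215996]), 'torque': array([ 0.00260294, -0.03071467, -0.00267687]), 'gripper_force': 0.0, 'gripper_width': 91.43043584872693}
[440.99177301 225.88914258 942.7274573 ] [ 0.12652834  0.02639503 -0.99161176] 407.8147057018089 -0.0957181769422847
[153.26446883 845.26962276 592.34656512] [ 0.44508416 -0.68498097 -0.57680253] 475.4435546236154 -0.16502211416942342
```

View pics/top.png

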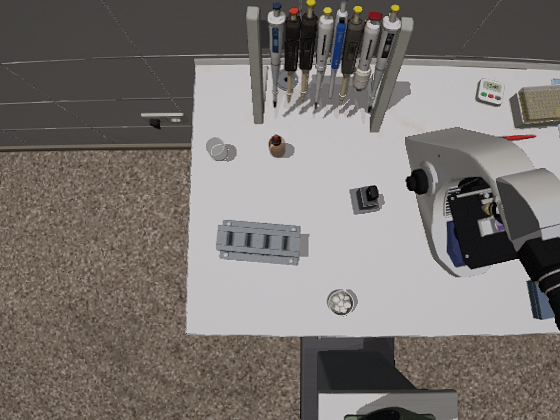

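View pics/side.png

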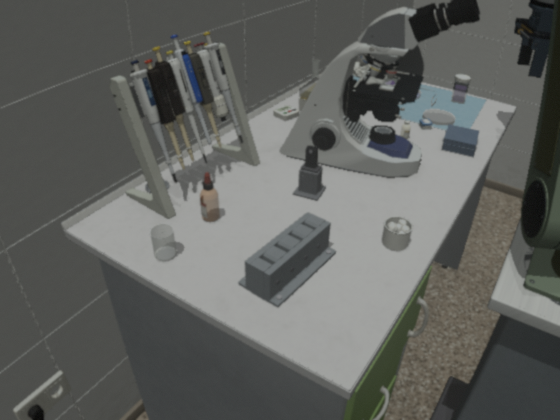

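Top view: block around (260,242), with four slots in a row. The blade's handle is at about (370,192), the tub at (341,302), the beaker at (218,150) and the bottle at (277,146).

```bash
python3 - <<'E'
from h import *
a=cam("top")
def z(c,u0,v0,w,h,s): return cv2.resize(c["im"][v0:v0+h,u0:u0+w],(w*s,h*s),interpolation=cv2.INTER_CUBIC)
i1=z(a,210,212,100,60,6); i2=cv2.resize(a["im"][175:220,345:390],(180,180),interpolation=cv2.INTER_CUBIC)
o=np.zeros((560,600,3),np.uint8);o[:360]=i1;o[370:550,:180]=i2
b=cam("side");o[370:550,200:380]=cv2.resize(b["im"][140:203,285:348],(180,180))
cv2.imwrite("pics/crop.png",o[:,:,::-1])
for n,u,v,zz in[("block",260,242,66),("h",370,192,110),("tub",341,302,50),("beaker",218,150,40),("bottle",277,140,111)]:print(n,onz(a,u,v,zz).round(1))
E
```

```text
block [486.2 287.6  66. ]
h [588.4  58.  110. ]
tub [358.7 112.7  50. ]
beaker [697.5 388.9  40. ]
bottle [698.9 251.5 111. ]
```

View pics/crop.png

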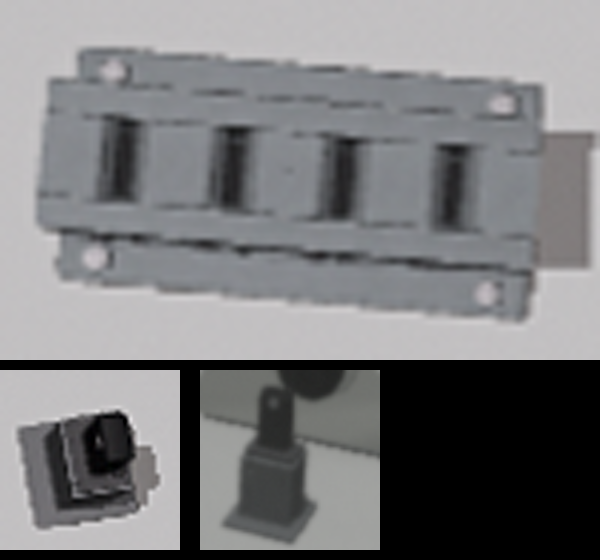

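```bash
python3 - <<'E'
from h import *
a=cam("top")
P=[onz(a,210+u/6,212+v/6,66) for u,v in[(121,158),(232,168),(341,178),(453,187)]]
for p in P:print(p.round(1))
for u,v in[(48,78),(38,226),(540,103),(540,240)]:print('bc',onz(a,210+u/6,212+v/6,66).round(1))
for u,v in[(115,70),(95,258),(503,103),(487,293)]:print('scr',onz(a,210+u/6,212+v/6,8).round(1))
d=P[0]-P[3];print(np.degrees(np.arctan2(-d[0],d[1])),np.linalg.norm(d))
A=onz(a,345+18/4,175+428/4-370/4,0);
B=onz(a,345+38/4,175+528/4-370/4,0);print(A,B,np.linalg.norm(A-B),np.degrees(np.arctan2((A-B)[1],(A-B)[0])))
print('base right corner',onz(a,345+138/4,175+(510-370)/4,0))
print('handle top',onz(a,345+107/4,175+(443-370)/4,113))
c=cam("wrist");print(c["C"],c["R"])
E
```

```text
[493.6 352.3  66. ]
[490.3 312.2  66. ]
[487.  272.9  66. ]
[484.  232.8  66. ]
bc [522.4 379.5  66. ]
bc [468.9 381.9  66. ]
bc [514.3 201.7  66. ]
bc [465.3 201.6  66. ]
scr [531.  363.7   8. ]
scr [458.8 369.9   8. ]
scr [519.1 214.3   8. ]
scr [446.7 220.1   8. ]
-4.586513410659176 119.92571455877963
[613.59863846  83.9130636    0.        ] [554.62278819  73.16977544   0.        ] 59.94638567875562 10.324035875819055
base right corner [565.43197932  14.52029184   0.        ]
handle top [585.28626454  55.05199845 113.        ]
[ 318.31387636 -484.09793775  385.44688329] [[ 0.43179146 -0.86762407 -0.24654536]
 [-0.90197278 -0.41568531 -0.11683676]
 [-0.0011149   0.27282632 -0.96206266]]
```

```bash
python3 - <<'E'
from h import *
a=cam("top");b=cam("side")
def tri(p,q):
    d1=ray(a,*p);d2=ray(b,*q);M=np.c_[d1,-d2];t=np.linalg.lstsq(M,b["C"]-a["C"],rcond=None)[0]
    x,y=a["C"]+t[0]*d1,b["C"]+t[1]*d2;return ((x+y)/2).round(1),np.linalg.norm(x-y).round(1)
print('knob',tri((417,182),(324,136)))
print('arm top left corner',tri((407,138),(345,60)))
for z in(50,150,250):print(z,onz(a,407,150,z).round())
print(cam("side")["C"])
print('handle top',tri((345+107/4,175+(435-370)/4),(311,148)))
s=env.state();print(s["ee_pos"])
E
```

```text
knob (array([613.8, -47.2,  91.4]), np.float64(0.2))
arm top left corner (array([596.5,  20.2, 307.2]), np.float64(95.0))
50 [696. -41.  50.]
150 [667. -11. 150.]
250 [639.  19. 250.]
[153.26446883 845.26962276 592.34656512]
handle top (array([589.9,  54.7, 111.5]), np.float64(0.4))
[ 248.4113222  -518.55232426  213.9027104 ]
```

```bash
python3 - <<'E'
from h import *
a=cam("top");b=cam("side")
c0=np.array([587,53.]);th=np.radians(10.3)
ims=[]
for lx,ly,col in((38,89,(255,0,0)),(89,38,(0,255,0))):
    pass
A=a["im"].copy();B=b["im"].copy()
for lx,ly,col in((38,89,(255,0,0)),(89,38,(0,255,0))):
    ex=np.array([np.cos(th),np.sin(th)]);ey=np.array([-np.sin(th),np.cos(th)])
    for z in(150,280):
        q=[np.r_[c0+i*lx*ex+j*ly*ey,z] for i,j in((1,1),(1,-1),(-1,-1),(-1,1))]
        for c,I in((a,A),(b,B)):
            cv2.polylines(I,[np.array([proj(c,p) for p in q]).round().astype(int)],True,col if z==150 else tuple(k//2+60 for k in col),1)
o=np.hstack([A[90:330,300:560],B[0:240,250:510]]);o=cv2.resize(o,None,fx=1.53,fy=1.53)
cv2.imwrite("pics/box.png",o[:,:,::-1])
E
```

```text
(no output)
```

View pics/box.png

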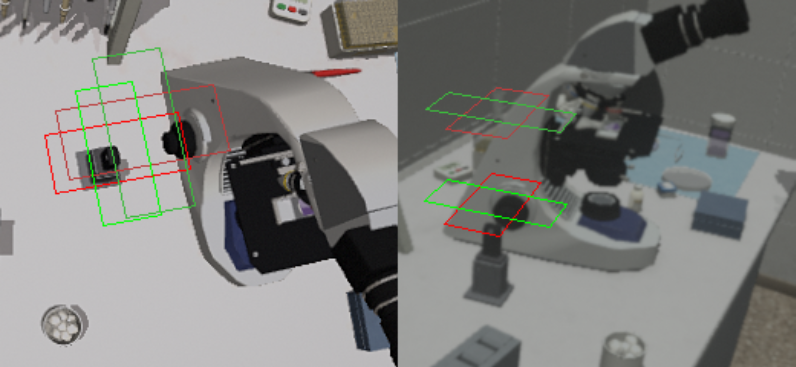

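The tall body of the microscope lies between the start and the target, so I'll check how far its eyepieces reach before choosing a path.

```bash
python3 - <<'E'
from h import *
a=cam("top");b=cam("side")
def tri(p,q):
    d1=ray(a,*p);d2=ray(b,*q);M=np.c_[d1,-d2];t=np.linalg.lstsq(M,b["C"]-a["C"],rcond=None)[0]
    x,y=a["C"]+t[0]*d1,b["C"]+t[1]*d2;return ((x+y)/2).round(1),np.linalg.norm(x-y).round(1)
print(tri((555,300),(470,12)),tri((535,245),(425,25)),tri((505,190),(390,48)), tri((545,310),(560,300)))
print(onz(a,555,300,300),onz(a,395,350,300),onz(a,450,400,200))
E
```

```text
(array([ 374.9, -142.4,  400.2]), np.float64(33.2)) (array([ 456.8, -140. ,  359.5]), np.float64(22.7)) (array([ 538.6, -136.7,  296.5]), np.float64(46.4)) (array([  70.3, -782.9, -676.1]), np.float64(367.3))
[ 381.54365584 -202.37992661  300.        ] [308.31312162  61.10544311 300.        ] [197.68990867 -63.77655545 200.        ]
```

Emit:
send_rows:
  motion:
    - {"tz": -0.115,"rz": 0.085,"gripper": -1}
    - {"tz": -0.115,"rz": 0.085,"gripper": -1}
    - {"tz": -0.115,"rz": 0.085,"gripper": -1}
    - {"tz": -0.115,"rz": 0.085,"gripper": -1}
    - {"tz": -0.115,"rz": 0.085,"gripper": -1}
    - {"tz": -0.115,"rz": 0.085,"gripper": -1}
    - {"gripper": -1}

```text
invalid input at $.motion[0]: expected keys tx, ty, tz, rx, ry, rz, gripper
```

Emit:
send_rows:
  motion:
    - {"tx": 0,"ty": 0,"tz": -0.115,"rx": 0,"ry": 0,"rz": 0.085,"gripper": -1}
    - {"tx": 0,"ty": 0,"tz": -0.115,"rx": 0,"ry": 0,"rz": 0.085,"gripper": -1}
    - {"tx": 0,"ty": 0,"tz": -0.115,"rx": 0,"ry": 0,"rz": 0.085,"gripper": -1}
    - {"tx": 0,"ty": 0,"tz": -0.115,"rx": 0,"ry": 0,"rz": 0.085,"gripper": -1}
    - {"tx": 0,"ty": 0,"tz": -0.115,"rx": 0,"ry": 0,"rz": 0.085,"gripper": -1}
    - {"tx": 0,"ty": 0,"tz": -0.115,"rx": 0,"ry": 0,"rz": 0.085,"gripper": -1}
    - {"tx": 0,"ty": 0,"tz": 0,"rx": 0,"ry": 0,"rz": 0,"gripper": -1}

```text
time_s: 1.52
ee_pos: [248.6, -519.0, 564.4]
ee_rot: [179.3, -0.2, 10.3]
force: [-0.3, 1.0, 0.4]
gripper_width: 91.0
gripper_force: 0.0
```

Emit:
send_rows:
  motion:
    - {"tx": 0.0726,"ty": -0.0837,"tz": 0,"rx": 0,"ry": 0,"rz": 0,"gripper": -1}
    - {"tx": 0.0726,"ty": -0.0837,"tz": 0,"rx": 0,"ry": 0,"rz": 0,"gripper": -1}
    - {"tx": 0.0726,"ty": -0.0837,"tz": 0,"rx": 0,"ry": 0,"rz": 0,"gripper": -1}
    - {"tx": 0.0726,"ty": -0.0837,"tz": 0,"rx": 0,"ry": 0,"rz": 0,"gripper": -1}
    - {"tx": 0.0726,"ty": -0.0837,"tz": 0,"rx": 0,"ry": 0,"rz": 0,"gripper": -1}
    - {"tx": 0.0726,"ty": -0.0837,"tz": 0,"rx": 0,"ry": 0,"rz": 0,"gripper": -1}
    - {"tx": 0.0726,"ty": -0.0837,"tz": 0,"rx": 0,"ry": 0,"rz": 0,"gripper": -1}
    - {"tx": 0.0726,"ty": -0.0837,"tz": 0,"rx": 0,"ry": 0,"rz": 0,"gripper": -1}
    - {"tx": 0.0726,"ty": -0.0837,"tz": 0,"rx": 0,"ry": 0,"rz": 0,"gripper": -1}
    - {"tx": 0.0726,"ty": -0.0837,"tz": 0,"rx": 0,"ry": 0,"rz": 0,"gripper": -1}
    - {"tx": 0.0726,"ty": -0.0837,"tz": 0,"rx": 0,"ry": 0,"rz": 0,"gripper": -1}
    - {"tx": 0.0726,"ty": -0.0837,"tz": 0,"rx": 0,"ry": 0,"rz": 0,"gripper": -1}

```text
time_s: 3.02
ee_pos: [587.7, 55.1, 557.9]
ee_rot: [180.0, 0.1, 10.3]
force: [0.3, 0.1, 0.7]
gripper_width: 90.9
gripper_force: 0.0
```

Now down to about z=220 for a close look.

Emit:
send_rows:
  motion:
    - {"tx": 0,"ty": 0,"tz": 0.115,"rx": 0,"ry": 0,"rz": 0,"gripper": -1}
    - {"tx": 0,"ty": 0,"tz": 0.115,"rx": 0,"ry": 0,"rz": 0,"gripper": -1}
    - {"tx": 0,"ty": 0,"tz": 0.115,"rx": 0,"ry": 0,"rz": 0,"gripper": -1}
    - {"tx": 0,"ty": 0,"tz": 0.115,"rx": 0,"ry": 0,"rz": 0,"gripper": -1}
    - {"tx": 0,"ty": 0,"tz": 0.115,"rx": 0,"ry": 0,"rz": 0,"gripper": -1}
    - {"tx": 0,"ty": 0,"tz": 0.1,"rx": 0,"ry": 0,"rz": 0,"gripper": -1}
    - {"tx": 0,"ty": 0,"tz": 0,"rx": 0,"ry": 0,"rz": 0,"gripper": -1}

```text
time_s: 3.9
ee_pos: [583.6, 53.2, 216.6]
ee_rot: [-179.9, 0.7, 10.3]
force: [-0.7, -0.7, -0.9]
gripper_width: 91.0
gripper_force: 0.0
```

```bash
python3 - <<'E'
from h import *
c=cam("wrist");save(c,"w1");print(env.state()["ee_pos"],env.state()["ee_rot"])
np.save("w1.npy",c,allow_pickle=True)
E
```

```text
[586.12350893  53.35162579 220.15293622] [-179.97915854    0.22520791   10.30368949]
```

View pics/w1.png

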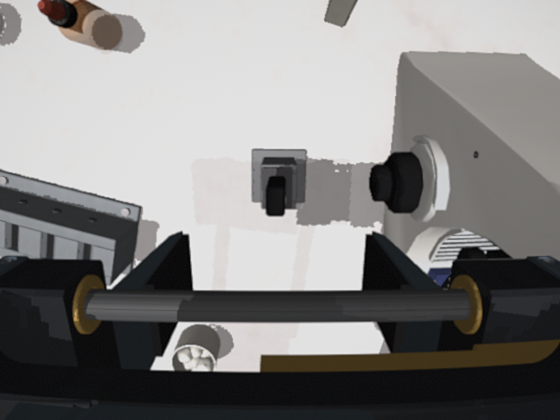

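```bash
python3 - <<'E'
from h import *
c=np.load("w1.npy",allow_pickle=True).item()
B=[onz(c,*p,z) for p,z in(((252,150),5),((307,150),5),((308,203),5),((251,202),5))]
for b in B:print(b.round(1))
m=np.mean(B,0);print('base c',m.round(1)); e=B[0]-B[1];print(np.degrees(np.arctan2(-e[0],e[1])),np.linalg.norm(e))
im=c["im"];g=im.max(2).astype(int)
sub=g[170:220,260:295];
for r in range(170,220,3):print(r,' '.join(f"{x:3d}" for x in g[r,258:298:2]))
for z,h in((113,0),):
  for i,j in((13,8),(13,-8),(-13,-8),(-13,8)):
    th=np.radians(10.3);p=m[:2]+i*np.array([np.cos(th),np.sin(th)])+j*np.array([-np.sin(th),np.cos(th)]);print(proj(c,np.r_[p,z]).round(1))
E
```

```text
[612.3  87.2   5. ]
[623.   28.5   5. ]
[564.8  15.4   5. ]
[554.4  78.9   5. ]
base c [588.6  52.5   5. ]
10.309551382631435 59.599160773284794
170 132 117  88  87  90  89  89  86  90  70  49  51  50  50  50  50  52  60  76  69
173 132 117  86  87  88  88  90  87  88  65  48  50  50  49  49  49  50  55  68  64
176 131 107  90  85  89  83  56  35  34  23  24  24  24  41  50  48  49  66  77  70
179 132 115  90  85  89  56   8  10  12  10   9   9  11  10  43  50  49  66  77  67
182 131 116  91  85  85  26  10  10   9   9  10  11  10  12  43  48  49  65  77  71
185 130 115  90  87  63  11   8   9   9  10  11  11  10  10  42  49  50  67  76  68
188 130 115  90  83  40  14  18  19  20  20  20  20  17  17  45  49  49  67  76  67
191 129 117 103  82  28  16  22  22  22  22  25  27  23  20  44  51  49  66  76  68
194 127 115 103  81  29  17  20  22  23  25  24  26  22  19  45  49  50  67  77  67
197 128 116 103  81  29  17  18  22  22  24  25  27  23  29  60  48  49  68  76  67
200 124 112  95  86  33  18  21  21  24  24  27  26  21  32  65  47  49  63  70  71
203 220 190 100  82  31  19  21  21  24  25  24  25  20  26  59  47  48  67  73  98
206 222 196  99  78  28  16  21  24  23  24  24  25  22  19  45  47  48  69  74 120
209 221 223 187 174  58  18  21  22  23  24  25  25  19  65 158 160 159 162 163 169
212 220 221 221 218  82  12  20  22  24  24  25  23  16  97 221 221 220 220 223 184
215 220 220 221 224 188  97  60  62  61  60  60  59  87 196 223 220 219 220 223 176
218 220 221 221 221 223 224 225 226 226 225 224 225 223 220 219 219 219 220 222 213
[270.3 186.7]
[290.3 186.7]
[290.  217.7]
[270.5 217.7]
```

```bash
python3 - <<'E'
from h import *
c=np.load("w1.npy",allow_pickle=True).item()
p=onz(c,275.5,201.5,113);s=env.state();d=p-s["ee_pos"];d[2]=73-s["ee_pos"][2]
Rt=R.from_euler('xyz',s["ee_rot"],degrees=True).as_matrix()
print(p,s["ee_pos"],Rt.T@d, Rt.T@d/500)
a=cam("top")
E
```

```text
[588.69664658  56.47648161 113.        ] [586.12350893  53.35162579 220.15293622] [  3.66894796  -2.56069464 147.14059285] [ 0.0073379  -0.00512139  0.29428119]
```

Emit:
send_rows:
  motion:
    - {"tx": 0.006,"ty": -0.005,"tz": 0.07,"rx": 0,"ry": 0,"rz": 0,"gripper": -1}
    - {"tx": 0,"ty": 0,"tz": 0.075,"rx": 0,"ry": 0,"rz": 0,"gripper": -1}
    - {"tx": 0,"ty": 0,"tz": 0.075,"rx": 0,"ry": 0,"rz": 0,"gripper": -1}
    - {"tx": 0,"ty": 0,"tz": 0.074,"rx": 0,"ry": 0,"rz": 0,"gripper": -1}
    - {"tx": 0,"ty": 0,"tz": 0,"rx": 0,"ry": 0,"rz": 0,"gripper": -1}
    - {"tx": 0,"ty": 0,"tz": 0,"rx": 0,"ry": 0,"rz": 0,"gripper": -1}

```text
time_s: 4.75
ee_pos: [592.1, 56.6, 77.3]
ee_rot: [180.0, -0.3, 10.3]
force: [0.7, -0.3, 0.8]
gripper_width: 90.8
gripper_force: 0.0
```

Emit:
send_rows:
  motion:
    - {"tx": 0,"ty": 0,"tz": 0,"rx": 0,"ry": 0,"rz": 0,"gripper": 1}
    - {"tx": 0,"ty": 0,"tz": 0,"rx": 0,"ry": 0,"rz": 0,"gripper": 1}
    - {"tx": 0,"ty": 0,"tz": 0,"rx": 0,"ry": 0,"rz": 0,"gripper": 1}
    - {"tx": 0,"ty": 0,"tz": 0,"rx": 0,"ry": 0,"rz": 0,"gripper": 1}
    - {"tx": 0,"ty": 0,"tz": 0,"rx": 0,"ry": 0,"rz": 0,"gripper": 1}
    - {"tx": 0,"ty": 0,"tz": 0,"rx": 0,"ry": 0,"rz": 0,"gripper": 1}
  grip_force: 45

```text
time_s: 5.5
ee_pos: [589.7, 56.4, 74.3]
ee_rot: [180.0, 0.0, 10.3]
force: [0.3, -0.1, -0.1]
gripper_width: 34.1
gripper_force: 0.0
```

Emit:
send_rows:
  motion:
    - {"tx": 0,"ty": 0,"tz": 0,"rx": 0,"ry": 0,"rz": 0,"gripper": 1}
    - {"tx": 0,"ty": 0,"tz": 0,"rx": 0,"ry": 0,"rz": 0,"gripper": 1}
    - {"tx": 0,"ty": 0,"tz": 0,"rx": 0,"ry": 0,"rz": 0,"gripper": 1}
    - {"tx": 0,"ty": 0,"tz": 0,"rx": 0,"ry": 0,"rz": 0,"gripper": 1}
    - {"tx": 0,"ty": 0,"tz": 0,"rx": 0,"ry": 0,"rz": 0,"gripper": 1}

```text
time_s: 6.12
ee_pos: [590.1, 54.7, 74.3]
ee_rot: [179.8, -0.0, 10.3]
force: [0.4, -4.9, -1.1]
gripper_width: 16.0
gripper_force: 45.0
```

Emit:
send_rows:
  motion:
    - {"tx": 0,"ty": 0.003,"tz": -0.02,"rx": 0,"ry": 0,"rz": 0,"gripper": 1}
    - {"tx": 0,"ty": 0,"tz": -0.05,"rx": 0,"ry": 0,"rz": 0,"gripper": 1}
    - {"tx": 0,"ty": 0,"tz": -0.07,"rx": 0,"ry": 0,"rz": 0,"gripper": 1}
    - {"tx": 0,"ty": 0,"tz": -0.08,"rx": 0,"ry": 0,"rz": 0,"gripper": 1}
    - {"tx": 0,"ty": 0,"tz": 0,"rx": 0,"ry": 0,"rz": 0,"gripper": 1}
    - {"tx": 0,"ty": 0,"tz": 0,"rx": 0,"ry": 0,"rz": 0,"gripper": 1}

```text
time_s: 6.88
ee_pos: [589.3, 55.1, 183.9]
ee_rot: [-180.0, 0.1, 10.3]
force: [0.0, -0.1, -1.2]
gripper_width: 15.6
gripper_force: 45.0
```

```bash
python3 - <<'E'
from h import *
s=env.state();print(s["ee_pos"],s["ee_rot"],s["force"],s["torque"])
yaw=-4.6;c0=np.array([489,292.]);t=np.radians(yaw)
tgt=c0+(-60)*np.array([-np.sin(t),np.cos(t)]);print(tgt)
t=np.radians(yaw);ex=np.array([np.cos(t),np.sin(t)]);ey=np.array([np.sin(t),-np.cos(t)])
d=tgt-s["ee_pos"][:2];print(d@ex,d@ey)
E
```

```text
[589.26508143  55.1242724  183.94842237] [-1.79970831e+02  7.35550188e-02  1.02999891e+01] [ 0.04861544 -0.05857405 -1.18654919] [ 0.02271585  0.04107941 -0.04896513]
[484.18806454 232.19326729]
-118.93929397224281 -168.07157041692005
```

Emit:
send_rows:
  motion:
    - {"tx": 0,"ty": 0,"tz": 0,"rx": 0,"ry": 0,"rz": 0.25,"gripper": 1}
    - {"tx": 0,"ty": 0,"tz": 0,"rx": 0,"ry": 0,"rz": 0.247,"gripper": 1}
    - {"tx": -0.0476,"ty": -0.0672,"tz": 0,"rx": 0,"ry": 0,"rz": 0,"gripper": 1}
    - {"tx": -0.0476,"ty": -0.0672,"tz": 0,"rx": 0,"ry": 0,"rz": 0,"gripper": 1}
    - {"tx": -0.0476,"ty": -0.0672,"tz": 0,"rx": 0,"ry": 0,"rz": 0,"gripper": 1}
    - {"tx": -0.0476,"ty": -0.0672,"tz": 0,"rx": 0,"ry": 0,"rz": 0,"gripper": 1}
    - {"tx": -0.0476,"ty": -0.0672,"tz": 0,"rx": 0,"ry": 0,"rz": 0,"gripper": 1}
    - {"tx": 0,"ty": 0,"tz": 0.03,"rx": 0,"ry": 0,"rz": 0,"gripper": 1}
    - {"tx": 0,"ty": 0,"tz": 0,"rx": 0,"ry": 0,"rz": 0,"gripper": 1}
    - {"tx": 0,"ty": 0,"tz": 0,"rx": 0,"ry": 0,"rz": 0,"gripper": 1}

```text
time_s: 8.12
ee_pos: [485.1, 231.1, 168.8]
ee_rot: [179.9, 0.1, -4.7]
force: [0.8, -1.1, -1.7]
gripper_width: 15.6
gripper_force: 45.0
```

```bash
python3 - <<'E'
from h import *
c=cam("wrist");save(c,"w2");s=env.state();print(s["ee_pos"],s["ee_rot"])
np.save("w2.npy",c,allow_pickle=True)
for n in "top","side": np.save(n+"2.npy",cam(n),allow_pickle=True)
E
```

```text
[485.41959875 231.15397538 169.20011862] [ 1.79976482e+02  1.50699967e-02 -4.68980488e+00]
```

View pics/w2.png

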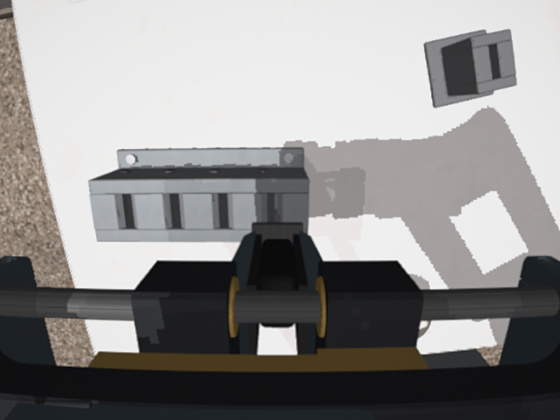

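```bash
python3 - <<'E'
from h import *
c=np.load("w2.npy",allow_pickle=True).item();g=c["im"].mean(2).astype(int)
print(g[212,84:320:1].tolist());print(g[160:250,150].tolist());print(g[160:250,173].tolist())
for p in((91,180),(308,180),(309,228)):print(p,onz(c,*p,66).round(1))
print([proj(c,(489+60*y*0.0802/60-0*0,292+y*.9968,66)).round(1) for y in(-90,-60,-20,20,60,90)])
E
```

```text
[237, 237, 237, 237, 238, 239, 238, 224, 188, 172, 173, 174, 174, 174, 174, 173, 172, 171, 171, 171, 171, 170, 170, 171, 171, 171, 170, 171, 172, 174, 176, 173, 146, 102, 89, 107, 116, 116, 118, 111, 73, 50, 50, 50, 54, 54, 53, 56, 73, 109, 137, 146, 162, 176, 175, 175, 175, 173, 174, 173, 173, 173, 173, 173, 173, 174, 176, 177, 177, 176, 175, 174, 174, 173, 175, 174, 174, 176, 173, 155, 126, 114, 115, 111, 108, 106, 91, 65, 51, 51, 54, 54, 55, 54, 51, 61, 98, 129, 133, 136, 153, 163, 163, 163, 162, 160, 161, 161, 161, 161, 161, 160, 160, 162, 163, 163, 163, 161, 162, 161, 160, 159, 160, 159, 159, 160, 161, 153, 133, 112, 106, 107, 109, 107, 92, 63, 54, 53, 55, 54, 54, 53, 52, 66, 107, 130, 133, 133, 139, 153, 162, 161, 161, 161, 160, 159, 159, 159, 159, 159, 158, 158, 159, 160, 161, 161, 160, 159, 159, 161, 155, 126, 96, 89, 92, 92, 91, 87, 82, 80, 80, 79, 76, 64, 54, 54, 53, 54, 55, 54, 53, 54, 60, 70, 73, 73, 73, 76, 86, 93, 95, 95, 95, 96, 96, 95, 94, 95, 94, 93, 93, 93, 93, 93, 93, 94, 93, 94, 94, 94, 94, 94, 95, 94, 108, 131, 143, 143, 144, 142, 143, 143, 143, 143, 143, 143]
[1
[... 370 characters left out ...]
, 170, 171, 170, 168, 182, 226, 238, 238, 236, 237, 237, 237, 237]
[180, 180, 181, 182, 174, 129, 103, 86, 59, 44, 42, 47, 46, 50, 53, 54, 52, 50, 69, 118, 149, 163, 165, 164, 163, 163, 162, 161, 161, 162, 161, 159, 142, 90, 52, 50, 54, 54, 54, 53, 53, 54, 54, 54, 53, 53, 52, 52, 53, 52, 52, 52, 51, 52, 51, 51, 51, 49, 51, 50, 50, 50, 50, 51, 51, 53, 53, 54, 74, 115, 148, 162, 162, 160, 159, 159, 157, 157, 156, 154, 152, 169, 223, 239, 240, 239, 239, 239, 238, 238]
(91, 180) [522.4 380.9  66. ]
(308, 180) [507.4 205.6  66. ]
(309, 228) [467.2 207.1  66. ]
[array([313.9, 210.6]), array([277. , 210.6]), array([227.8, 210.7]), array([179.2, 210.8]), array([131.5, 210.9]), array([ 96.8, 211. ])]
```

```bash
python3 - <<'E'
from h import *
c=np.load("w2.npy",allow_pickle=True).item();s=env.state();p=np.array(s["ee_pos"])
for dz in(0,20,38,60,80):print(dz,proj(c,p+[0,0,dz]).round(1))
g=c["im"].max(2).astype(int)
for v in(228,235,245,255,265,290,310,330):print(v,g[v,232:328:3].tolist())
b=np.load("side2.npy",allow_pickle=True).item();a=np.load("top2.npy",allow_pickle=True).item()
tip=p+[0,0,-70];print('side tip',proj(b,tip),'tcp',proj(b,p))
u,v=proj(b,tip).astype(int);I=b["im"][v-110:v+60,u-100:u+100];cv2.imwrite("pics/s2.png",cv2.resize(I,None,fx=4,fy=3.5,interpolation=cv2.INTER_CUBIC)[:,:,::-1]);print(u-100,v-110)
E
```

```text
0 [278.6 262. ]
20 [278.9 279.4]
38 [279.1 298.8]
60 [279.6 329.4]
80 [280.1 366.8]
228 [115, 156, 157, 156, 153, 155, 154, 51, 55, 55, 55, 57, 53, 56, 56, 55, 55, 57, 56, 55, 56, 54, 56, 55, 93, 114, 236, 235, 235, 234, 233, 234]
235 [160, 160, 159, 161, 119, 43, 37, 41, 21, 18, 49, 56, 54, 54, 55, 55, 55, 58, 56, 55, 47, 17, 23, 41, 40, 55, 204, 236, 235, 235, 236, 237]
245 [233, 233, 208, 36, 41, 41, 42, 32, 15, 13, 21, 12, 10, 13, 10, 10, 10, 13, 10, 10, 20, 15, 15, 33, 41, 41, 40, 37, 231, 240, 240, 240]
255 [236, 63, 41, 41, 41, 41, 41, 18, 17, 13, 13, 12, 11, 12, 14, 13, 12, 11, 11, 10, 14, 13, 16, 17, 39, 42, 41, 41, 38, 61, 243, 240]
265 [21, 20, 41, 40, 41, 41, 27, 15, 16, 13, 12, 12, 11, 12, 8, 12, 14, 12, 12, 10, 14, 14, 14, 15, 25, 41, 41, 40, 41, 16, 21, 19]
290 [104, 73, 52, 38, 37, 32, 31, 32, 27, 24, 24, 26, 26, 27, 28, 27, 26, 29, 30, 29, 28, 24, 25, 32, 32, 33, 35, 35, 51, 64, 94, 31]
310 [102, 59, 59, 60, 60, 60, 59, 60, 60, 60, 61, 60, 60, 60, 61, 60, 61, 60, 60, 61, 59, 60, 60, 60, 61, 59, 60, 60, 60, 60, 98, 99]
330 [120, 71, 31, 38, 39, 37, 30, 32, 21, 192, 239, 240, 240, 240, 241, 241, 236, 234, 232, 231, 232, 151, 26, 30, 31, 35, 35, 35, 31, 67, 117, 57]
side tip [310.93748511 207.98557758] tcp [313.08937804 174.63593931]
210 97
```

View pics/s2.png

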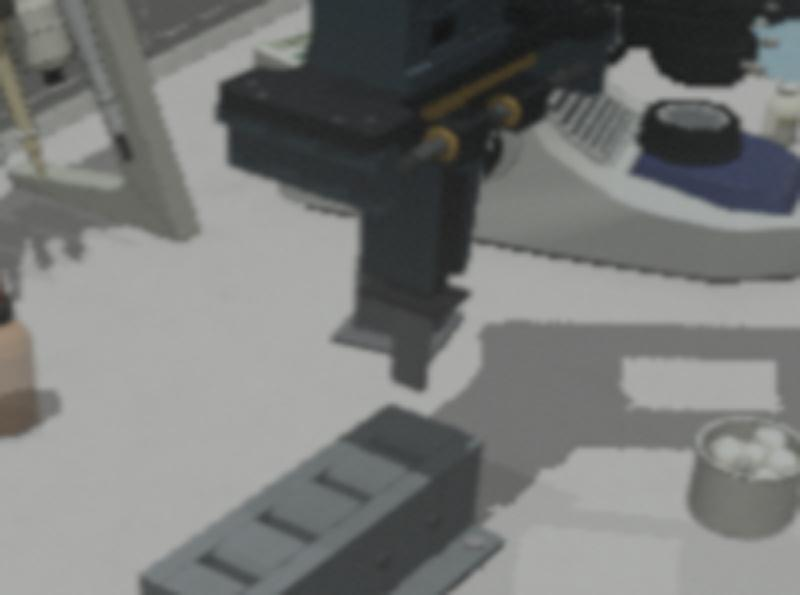

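```bash
python3 - <<'E'
from h import *
b=np.load("side2.npy",allow_pickle=True).item()
f=lambda x,y,z=66,dx=0,dy=0:onz(b,210+x/4+dx,97+y/3.5+dy,z).round(1)
for n,p in(("far corner",(397,405)),("right corner",(480,440)),("near-left corner",(143,577)),("s4",(228,570)),("s3",(288,525)),("s2",(345,483))):print(n,f(*p),f(*p,66,-1,1))
b["im"]
s=b["im"];cv2.imwrite("pics/s2.png",s[:,:,::-1])
# block model corners predicted with centres y 292/295
t=np.radians(-4.6);e=np.array([np.cos(t),np.sin(t)]);n=np.array([-np.sin(t),np.cos(t)])
for yc in(292,295):
  for i,j in((27,-90),(-27,-90),(27,90)):print(yc,i,j,((proj(b,np.r_[np.array([489,yc])+i*e+j*n,66])-[210,97])*[4,3.5]).round())
E
```

```text
far corner [502.9 204.7  66. ] [502.8 208.5  66. ]
right corner [455.3 209.8  66. ] [455.4 213.5  66. ]
near-left corner [518.1 383.7  66. ] [518.  386.6  66. ]
s4 [492.2 359.6  66. ] [492.1 362.6  66. ]
s3 [489.9 317.8  66. ] [489.9 321.   66. ]
s2 [487.3 275.9  66. ] [487.3 279.3  66. ]
292 27 -90 [391. 397.]
292 -27 -90 [486. 435.]
292 27 90 [139. 568.]
295 27 -90 [388. 400.]
295 -27 -90 [483. 438.]
295 27 90 [135. 572.]
```

Emit:
send_rows:
  motion:
    - {"tx": -0.005,"ty": -0.0078,"tz": 0.03,"rx": 0,"ry": 0,"rz": 0,"gripper": 1}
    - {"tx": 0,"ty": 0,"tz": 0.03,"rx": 0,"ry": 0,"rz": 0,"gripper": 1}
    - {"tx": 0,"ty": 0,"tz": 0,"rx": 0,"ry": 0,"rz": 0,"gripper": 1}
    - {"tx": 0,"ty": 0,"tz": 0.006,"rx": 0,"ry": 0,"rz": 0,"gripper": 1}
    - {"tx": 0,"ty": 0,"tz": 0.006,"rx": 0,"ry": 0,"rz": 0,"gripper": 1}
    - {"tx": 0,"ty": 0,"tz": 0,"rx": 0,"ry": 0,"rz": 0,"gripper": 1}
    - {"tx": 0,"ty": 0,"tz": 0,"rx": 0,"ry": 0,"rz": 0,"gripper": 1}

```text
time_s: 9.15
ee_pos: [482.9, 236.1, 133.6]
ee_rot: [-180.0, -0.0, -4.6]
force: [-0.8, 0.0, -1.7]
gripper_width: 15.9
gripper_force: 45.0
```

Tip is about 2 mm under the mouth with no contact yet. I'll go down another 8 mm in small steps.

Emit:
send_rows:
  motion:
    - {"tx": 0,"ty": 0,"tz": 0.005,"rx": 0,"ry": 0,"rz": 0,"gripper": 1}
    - {"tx": 0,"ty": 0,"tz": 0.005,"rx": 0,"ry": 0,"rz": 0,"gripper": 1}
    - {"tx": 0,"ty": 0,"tz": 0.005,"rx": 0,"ry": 0,"rz": 0,"gripper": 1}
    - {"tx": 0,"ty": 0,"tz": 0,"rx": 0,"ry": 0,"rz": 0,"gripper": 1}
    - {"tx": 0,"ty": 0,"tz": 0,"rx": 0,"ry": 0,"rz": 0,"gripper": 1}

```text
time_s: 9.78
ee_pos: [482.8, 236.1, 126.0]
ee_rot: [180.0, -0.0, -4.6]
force: [-0.1, 0.2, -1.3]
gripper_width: 15.5
gripper_force: 45.0
```

Emit:
send_rows:
  motion:
    - {"tx": 0,"ty": 0,"tz": 0.004,"rx": 0,"ry": 0,"rz": 0,"gripper": 1}
    - {"tx": 0,"ty": 0,"tz": 0.004,"rx": 0,"ry": 0,"rz": 0,"gripper": 1}
    - {"tx": 0,"ty": 0,"tz": 0.004,"rx": 0,"ry": 0,"rz": 0,"gripper": 1}
    - {"tx": 0,"ty": 0,"tz": 0.004,"rx": 0,"ry": 0,"rz": 0,"gripper": 1}
    - {"tx": 0,"ty": 0,"tz": 0,"rx": 0,"ry": 0,"rz": 0,"gripper": 1}
    - {"tx": 0,"ty": 0,"tz": 0,"rx": 0,"ry": 0,"rz": 0,"gripper": 1}

```text
time_s: 10.52
ee_pos: [482.8, 236.1, 117.9]
ee_rot: [180.0, -0.0, -4.6]
force: [0.7, -0.4, -1.0]
gripper_width: 15.6
gripper_force: 45.0
```

Emit:
send_rows:
  motion:
    - {"tx": 0,"ty": -0.005,"tz": 0,"rx": 0,"ry": 0,"rz": 0,"gripper": 1}
    - {"tx": 0,"ty": 0,"tz": 0,"rx": 0,"ry": 0,"rz": 0,"gripper": 1}
    - {"tx": 0,"ty": 0,"tz": 0,"rx": 0,"ry": 0,"rz": 0,"gripper": 1}

```text
time_s: 10.9
ee_pos: [482.9, 237.9, 118.0]
ee_rot: [179.9, -0.0, -4.6]
force: [0.2, -4.9, 0.9]
gripper_width: 16.0
gripper_force: 45.0
```

Emit:
send_rows:
  motion:
    - {"tx": 0,"ty": 0.009,"tz": 0,"rx": 0,"ry": 0,"rz": 0,"gripper": 1}
    - {"tx": 0,"ty": 0,"tz": 0,"rx": 0,"ry": 0,"rz": 0,"gripper": 1}
    - {"tx": 0,"ty": 0,"tz": 0,"rx": 0,"ry": 0,"rz": 0,"gripper": 1}

```text
time_s: 11.28
ee_pos: [482.6, 234.4, 117.9]
ee_rot: [-180.0, -0.0, -4.6]
force: [-0.2, 0.7, -1.8]
gripper_width: 16.0
gripper_force: 45.0
```

Emit:
send_rows:
  motion:
    - {"tx": 0,"ty": 0,"tz": 0.004,"rx": 0,"ry": 0,"rz": 0,"gripper": 1}
    - {"tx": 0,"ty": 0,"tz": 0.004,"rx": 0,"ry": 0,"rz": 0,"gripper": 1}
    - {"tx": 0,"ty": 0,"tz": 0.004,"rx": 0,"ry": 0,"rz": 0,"gripper": 1}
    - {"tx": 0,"ty": 0,"tz": 0.003,"rx": 0,"ry": 0,"rz": 0,"gripper": 1}
    - {"tx": 0,"ty": 0,"tz": 0,"rx": 0,"ry": 0,"rz": 0,"gripper": 1}

```text
time_s: 11.9
ee_pos: [482.5, 234.0, 110.2]
ee_rot: [180.0, 0.0, -4.6]
force: [-0.5, -0.2, -0.8]
gripper_width: 15.9
gripper_force: 45.0
```

Emit:
send_rows:
  motion:
    - {"tx": 0,"ty": 0,"tz": 0.003,"rx": 0,"ry": 0,"rz": 0,"gripper": 1}
    - {"tx": 0,"ty": 0,"tz": 0.003,"rx": 0,"ry": 0,"rz": 0,"gripper": 1}
    - {"tx": 0,"ty": 0,"tz": 0,"rx": 0,"ry": 0,"rz": 0,"gripper": 1}

```text
time_s: 12.28
ee_pos: [482.4, 234.0, 107.3]
ee_rot: [180.0, 0.0, -4.6]
force: [-0.3, 0.2, -1.1]
gripper_width: 15.8
gripper_force: 45.0
```

Emit:
send_rows:
  motion:
    - {"tx": 0,"ty": 0,"tz": 0.004,"rx": 0,"ry": 0,"rz": 0,"gripper": 1}
    - {"tx": 0,"ty": 0,"tz": 0.004,"rx": 0,"ry": 0,"rz": 0,"gripper": 1}
    - {"tx": 0,"ty": 0,"tz": 0,"rx": 0,"ry": 0,"rz": 0,"gripper": 1}

```text
time_s: 12.65
ee_pos: [482.9, 233.7, 104.0]
ee_rot: [180.0, -0.1, -4.6]
force: [0.5, -2.1, 4.6]
gripper_width: 15.6
gripper_force: 45.0
```

Emit:
send_rows:
  motion:
    - {"tx": 0,"ty": 0,"tz": 0.004,"rx": 0,"ry": 0,"rz": 0,"gripper": 1}
    - {"tx": 0,"ty": 0,"tz": 0.004,"rx": 0,"ry": 0,"rz": 0,"gripper": 1}
    - {"tx": 0,"ty": -0.003,"tz": 0,"rx": 0,"ry": 0,"rz": 0,"gripper": 1}
    - {"tx": 0,"ty": 0,"tz": 0,"rx": 0,"ry": 0,"rz": 0,"gripper": 1}

```text
time_s: 13.15
ee_pos: [482.7, 234.7, 99.1]
ee_rot: [179.9, 0.0, -4.6]
force: [0.8, -3.7, 2.2]
gripper_width: 15.7
gripper_force: 45.0
```

Emit:
send_rows:
  motion:
    - {"tx": 0,"ty": -0.001,"tz": 0.004,"rx": 0,"ry": 0,"rz": 0,"gripper": 1}
    - {"tx": 0,"ty": 0,"tz": 0.004,"rx": 0,"ry": 0,"rz": 0,"gripper": 1}
    - {"tx": 0,"ty": 0,"tz": 0,"rx": 0,"ry": 0,"rz": 0,"gripper": 1}
    - {"tx": 0,"ty": 0,"tz": 0,"rx": 0,"ry": 0,"rz": 0,"gripper": 1}

```text
time_s: 13.65
ee_pos: [482.0, 234.9, 94.6]
ee_rot: [179.8, 0.1, -4.6]
force: [0.9, -5.5, -0.0]
gripper_width: 16.0
gripper_force: 45.0
```

Emit:
send_rows:
  motion:
    - {"tx": 0,"ty": 0,"tz": -0.006,"rx": 0,"ry": 0,"rz": 0,"gripper": 1}
    - {"tx": 0,"ty": 0,"tz": 0,"rx": 0,"ry": 0,"rz": 0,"gripper": 1}
    - {"tx": 0,"ty": 0,"tz": 0,"rx": 0,"ry": 0,"rz": 0,"gripper": 1}

```text
time_s: 14.02
ee_pos: [481.3, 234.7, 97.2]
ee_rot: [179.8, 0.2, -4.6]
force: [-0.4, -5.1, -1.5]
gripper_width: 15.7
gripper_force: 45.0
```

Emit:
send_rows:
  motion:
    - {"tx": 0,"ty": -0.002,"tz": 0,"rx": 0,"ry": 0,"rz": 0,"gripper": 1}
    - {"tx": 0,"ty": 0,"tz": 0,"rx": 0,"ry": 0,"rz": 0,"gripper": 1}
    - {"tx": 0,"ty": 0,"tz": 0,"rx": 0,"ry": 0,"rz": 0,"gripper": 1}

```text
time_s: 14.4
ee_pos: [481.4, 235.7, 97.2]
ee_rot: [179.8, 0.2, -4.6]
force: [-1.4, -5.4, -1.2]
gripper_width: 15.8
gripper_force: 45.0
```

Emit:
send_rows:
  motion:
    - {"tx": 0,"ty": 0.004,"tz": 0,"rx": 0,"ry": 0,"rz": 0,"gripper": 1}
    - {"tx": 0,"ty": 0,"tz": 0,"rx": 0,"ry": 0,"rz": 0,"gripper": 1}
    - {"tx": 0,"ty": 0,"tz": 0,"rx": 0,"ry": 0,"rz": 0,"gripper": 1}

```text
time_s: 14.78
ee_pos: [481.4, 234.3, 97.5]
ee_rot: [179.9, 0.2, -4.6]
force: [-1.3, -4.3, -3.6]
gripper_width: 16.0
gripper_force: 45.0
```

Side force stays near 5 N over the whole sideways play, which marks the light slot. Pushing home gently.

Emit:
send_rows:
  motion:
    - {"tx": 0,"ty": 0.001,"tz": 0.006,"rx": 0,"ry": 0,"rz": 0,"gripper": 1}
    - {"tx": 0,"ty": 0,"tz": 0.006,"rx": 0,"ry": 0,"rz": 0,"gripper": 1}
    - {"tx": 0,"ty": 0,"tz": 0.006,"rx": 0,"ry": 0,"rz": 0,"gripper": 1}
    - {"tx": 0,"ty": 0,"tz": 0.006,"rx": 0,"ry": 0,"rz": 0,"gripper": 1}
    - {"tx": 0,"ty": 0,"tz": 0,"rx": 0,"ry": 0,"rz": 0,"gripper": 1}
    - {"tx": 0,"ty": 0,"tz": 0,"rx": 0,"ry": 0,"rz": 0,"gripper": 1}

```text
time_s: 15.52
ee_pos: [483.0, 234.4, 86.6]
ee_rot: [180.0, -0.1, -4.6]
force: [0.2, -5.4, -1.1]
gripper_width: 15.6
gripper_force: 45.0
```

Emit:
send_rows:
  motion:
    - {"tx": 0,"ty": 0.001,"tz": 0.005,"rx": 0,"ry": 0,"rz": 0,"gripper": 1}
    - {"tx": 0,"ty": 0,"tz": 0.004,"rx": 0,"ry": 0,"rz": 0,"gripper": 1}
    - {"tx": 0,"ty": 0,"tz": 0,"rx": 0,"ry": 0,"rz": 0,"gripper": 1}
    - {"tx": 0,"ty": 0,"tz": 0,"rx": 0,"ry": 0,"rz": 0,"gripper": 1}

```text
time_s: 16.02
ee_pos: [483.0, 234.0, 82.1]
ee_rot: [180.0, -0.1, -4.6]
force: [0.1, -4.8, -0.3]
gripper_width: 15.5
gripper_force: 45.0
```

Emit:
send_rows:
  motion:
    - {"tx": 0,"ty": 0,"tz": 0.003,"rx": 0,"ry": 0,"rz": 0,"gripper": 1}
    - {"tx": 0,"ty": 0,"tz": 0,"rx": 0,"ry": 0,"rz": 0,"gripper": 1}
    - {"tx": 0,"ty": 0,"tz": 0,"rx": 0,"ry": 0,"rz": 0,"gripper": 1}

```text
time_s: 16.4
ee_pos: [483.0, 234.0, 80.7]
ee_rot: [180.0, -0.1, -4.6]
force: [-0.2, -4.8, 0.4]
gripper_width: 15.8
gripper_force: 45.0
```

Emit:
send_rows:
  motion:
    - {"tx": 0,"ty": 0,"tz": 0.003,"rx": 0,"ry": 0,"rz": 0,"gripper": 1}
    - {"tx": 0,"ty": 0,"tz": 0,"rx": 0,"ry": 0,"rz": 0,"gripper": 1}
    - {"tx": 0,"ty": 0,"tz": 0,"rx": 0,"ry": 0,"rz": 0,"gripper": 1}

```text
time_s: 16.77
ee_pos: [483.1, 234.1, 79.3]
ee_rot: [-180.0, -0.1, -4.6]
force: [0.7, -5.7, 1.7]
gripper_width: 16.0
gripper_force: 45.0
```

Emit:
send_rows:
  motion:
    - {"tx": 0,"ty": 0,"tz": 0.002,"rx": 0,"ry": 0,"rz": 0,"gripper": 1}
    - {"tx": 0,"ty": 0,"tz": 0,"rx": 0,"ry": 0,"rz": 0,"gripper": 1}
    - {"tx": 0,"ty": 0,"tz": 0,"rx": 0,"ry": 0,"rz": 0,"gripper": 1}

```text
time_s: 17.15
ee_pos: [483.1, 234.1, 79.3]
ee_rot: [-180.0, -0.1, -4.6]
force: [-1.1, -6.0, 6.6]
gripper_width: 15.9
gripper_force: 45.0
```

Emit:
send_rows:
  motion:
    - {"tx": 0,"ty": 0.0016,"tz": 0,"rx": 0,"ry": 0,"rz": 0,"gripper": 1}
    - {"tx": 0,"ty": 0,"tz": 0,"rx": 0,"ry": 0,"rz": 0,"gripper": 1}
    - {"tx": 0,"ty": 0,"tz": 0,"rx": 0,"ry": 0,"rz": 0,"gripper": 1}

```text
time_s: 17.52
ee_pos: [483.1, 234.0, 79.3]
ee_rot: [-179.9, -0.1, -4.6]
force: [-2.1, -3.2, 6.7]
gripper_width: 15.7
gripper_force: 45.0
```

Emit:
send_rows:
  motion:
    - {"tx": 0,"ty": 0.0014,"tz": 0,"rx": 0,"ry": 0,"rz": 0,"gripper": 1}
    - {"tx": 0,"ty": 0,"tz": 0,"rx": 0,"ry": 0,"rz": 0,"gripper": 1}
    - {"tx": 0,"ty": 0,"tz": 0,"rx": 0,"ry": 0,"rz": 0,"gripper": 0.4}
    - {"tx": 0,"ty": 0,"tz": 0,"rx": 0,"ry": 0,"rz": 0,"gripper": 0.2}
    - {"tx": 0,"ty": 0,"tz": 0,"rx": 0,"ry": 0,"rz": 0,"gripper": 0}
    - {"tx": 0,"ty": 0,"tz": 0,"rx": 0,"ry": 0,"rz": 0,"gripper": -0.3}
    - {"tx": 0,"ty": 0,"tz": 0,"rx": 0,"ry": 0,"rz": 0,"gripper": -0.3}
    - {"tx": 0,"ty": 0,"tz": 0,"rx": 0,"ry": 0,"rz": 0,"gripper": -0.3}

```text
time_s: 18.52
ee_pos: [482.5, 232.6, 77.9]
ee_rot: [180.0, -0.0, -4.6]
force: [0.4, 0.2, -0.1]
gripper_width: 59.6
gripper_force: 0.0
```

Emit:
send_rows:
  motion:
    - {"tx": 0,"ty": 0,"tz": -0.03,"rx": 0,"ry": 0,"rz": 0,"gripper": -0.3}
    - {"tx": 0,"ty": 0,"tz": -0.08,"rx": 0,"ry": 0,"rz": 0,"gripper": -0.3}
    - {"tx": 0,"ty": 0,"tz": -0.1,"rx": 0,"ry": 0,"rz": 0,"gripper": -0.3}
    - {"tx": 0,"ty": 0,"tz": -0.1,"rx": 0,"ry": 0,"rz": 0,"gripper": -0.3}
    - {"tx": 0,"ty": 0,"tz": 0,"rx": 0,"ry": 0,"rz": 0,"gripper": -0.3}
    - {"tx": 0,"ty": 0,"tz": 0,"rx": 0,"ry": 0,"rz": 0,"gripper": -0.3}

```text
time_s: 19.27
ee_pos: [482.0, 232.3, 233.0]
ee_rot: [180.0, 0.0, -4.6]
force: [0.3, 1.1, -1.3]
gripper_width: 59.2
gripper_force: 0.0
```

```bash
python3 - <<'E'
from h import *
b=cam("side");c=cam("wrist")
u,v=proj(b,(483,234,80)).astype(int)
i=cv2.resize(b["im"][v-60:v+60,u-80:u+40],(420,420),interpolation=cv2.INTER_CUBIC)
j=cv2.resize(c["im"][100:380,150:400],(375,420))
cv2.imwrite("pics/end.png",np.hstack([i,j])[:,:,::-1])
for z in(66,95,119):print(z,((proj(b,(483,234,z))-[u-80,v-60])*3.5).round(), ((proj(c,(483,234,z))-[150,100])*1.5).round())
E
```

```text
66 [281. 235.] [189. 136.]
95 [284. 190.] [189. 147.]
119 [287. 151.] [189. 157.]
```

View pics/end.png

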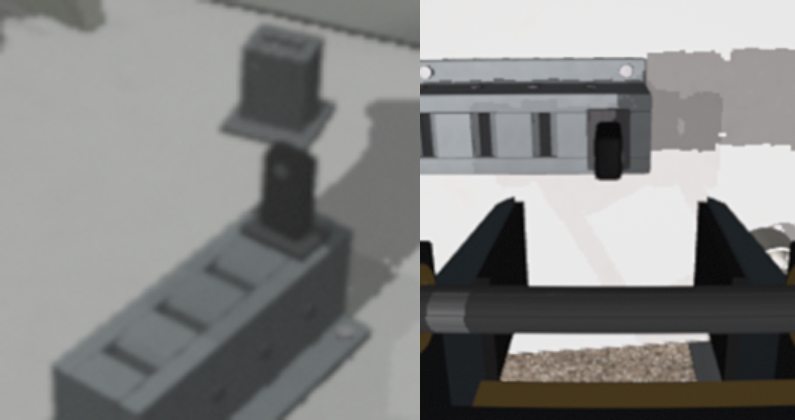

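The blade stands upright in the end slot with its collar flat on the block (left crop, about (288,235)), and the gripper is clear of it.

```bash
python3 -c "
from workcell import env
print(env.job_done())"
```

```text
the job is handed in; nothing more can be done
None
```

The blade is standing fully home and released in the slot at the block's right-hand end, seen from the robot. I took it as the light slot because its pad pushed back with a steady 5 N or so. That was the first slot I tried, so I didn't feel the other three. I handed the job in at about 19 s, but the hand-in returned no verdict.

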